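# Lay out the leak-test check set

## Robot

A 6-joint arm with a two-finger parallel gripper is mounted at the origin on the work surface. World frame = base frame: x ahead of the robot, y to its left, z up, the work surface at z = 0. Lengths are in m, angles in degrees, forces in N, time in s.
With the tool pointing down it reaches from about 0.4 to 0.825 m from the base axis. Payload 7 kg.
Tool frame: the origin (TCP) lies midway between the tips of the shut fingers; the grasp point (between the pads) lies 19 mm behind it; z points along the fingers, y is the line along which they close (so a half turn about z gives the same grasp; the last joint's range is limited). The gripper opens to 88 mm and grips with 3 to 60 N. Pads are 19 mm wide; open, the fingers measure 130 mm over their backs; the gripper's body (78 mm by 193 mm) begins 47 mm behind the grasp point.
Start: joints at [79.933, 20.546, 0.682, 0, -70.136, -16.507], TCP at [0.302, 0.604, 0.227] pointing down, gripper open.
Joint ranges: [-176.03, 176.03], [-82.01, 121.73], [-58.28, 71.71], [-173.87, 95.51], [-174.79, -0.11], [-173.66, 173.66]. Speed limits (degrees/s): [136.94, 136.94, 172.46, 180, 180, 180].

## Interface

Orientations are given as [roll, pitch, yaw] about the fixed x, y, z axes, in that order (R = Rz(yaw) Ry(pitch) Rx(roll)).
In Python, from plant import ctrl gives the robot as it stands. The module is installed in compiled form; this text tells all that it offers.
- The arm moves only by the tool send_rows, never from a script. Its argument "plan" is a list that holds one entry, the list of rows, each a list of 6 numbers: the shift along the tool's x, y, z in parts of the range, where 1.0 means 80 cm, then the turn, a rotation vector about the tool's x, y, z in fractions of the full range, 1 being 120 degrees. A call has 1 to 8 rows; each row is the pose to reach, as a shift and turn from the pose commanded when the call began, along the tool's axes at that moment; what a row does not reach only later rows make up. A row lasts 1/12 s, in which the tool goes at most 41.7 mm and 7.16 degrees, less where a joint would pass 70% of its speed; a pose out of reach is approached as far as the arm can. A shift or turn number past 1, either way, is cut back to 1. A call with a gripper value outside its range is refused whole. "fingers" is the opening, from 0 (shut) to 1 (fully open), set as the call begins (left out, the last holds). The fingers move at their own pace and stop on an object; the grip force is fixed at half the most. Time passes only in rows, so rows that repeat a pose let the fingers close. It gives the time, the measured TCP pose, the force, the opening and the grip force at its end, in the units of the state.
- ctrl.get_obs(): the state, without advancing time (a new reading comes with each control period).
- ctrl.snapshot(name): name is "scene" or "top" or "wrist"; returns a dict with "img" (420x560x3 uint8, red, green, blue), "K" (3x3 intrinsics, pixels), "pose" (4x4, takes a point from camera to world coordinates). Camera axes: x right, y down, z forward; pixel columns grow to the right and rows downward; lengths in m; the calibration is good to about 2 mm. The wrist camera is an equidistant fisheye: a pixel r from the principal point sees the ray r / f radians off the axis. A picture is of the moment at which its call begins. There is no depth.
- ctrl.close_job(): hands the job in; it is judged then, once.
The state is a dict: "clock": time; "joint_pos": joint angles; "qvel": joint speeds; "tau": joint torques, N m; "tool_pos": TCP position; "orientation": TCP orientation; "force": force on the tool from outside, world axes, zero at the start; "moment": the same for the moment, N m; "opening": finger opening in m; "gripper_force": force on a finger pad.
Only numpy, scipy, OpenCV 4.12 (cv2) and the standard library are available. Lean on these libraries where they do the work, as an engineer would, in place of code of your own. Each camera call takes 0.05 s, during which the arm holds its last target. There are 200 camera calls.

## Task

Set the bench up for the leak tester's shift check: put the ceramic relay upright on the middle of the black pad of the test seat, lengthwise along the pad, and the pressure cap with its rib up, centred on top of the relay. In the white tray, stand the tall slim master in the end compartment nearest the test seat, the short stout master in the end compartment farthest from it, and the hex-flanged plug in the compartment between them, all upright. Leave the bottle, the stack of trays and the gauge where they are.

Things in the scene. Friction and masses are not known exactly. Their poses are not given: they have to be found in the camera images.
- seat: Fixed test seat: a flat aluminium plate 120 (x) by 80 (y) by 10 mm high with a black rubber pad 92 (x) by 48 (y) mm, 2 mm thick, centred on it; the flat pad top is 12 mm above the work surface. Origin: centre of its underside, on the work surface. x runs along its length, z up.
- tray: Fixed open white plastic tray 80 (x) by 232 (y) by 12 mm high on the work surface; floor and walls are 4 mm thick. Two cross walls divide it along y into three equal compartments in a row, about 72 by 72 mm inside, centres at y = -76, 0 and +76 mm, x = 0. Origin: centre of its underside; z up.
- relay: Loose white ceramic relay with a base 84 (x) by 40 (y) by 20 mm high, on its middle a tower 40 by 40 mm up to a flat top 40 mm high, and on each end shoulder an upright copper stud (10 mm thick, at x = -31 and +31 mm, up to 32 mm high). About 0.16 kg. Origin: centre of its underside; x along its length, z up. Can be gripped across the tower's 40 mm (along y).
- cap: Loose black plastic pressure cap: a square plate 44 by 44 by 12 mm with an upright grip rib on it, 40 mm long (x), 12 mm thick (y), from 12 to 46 mm high. About 0.15 kg. Its flat underside goes on the relay's flat top. Origin: centre of its underside; z up.
- tall_master: Loose slim brass cylinder (tall leak master), 32 mm diameter, 75 mm high, about 0.32 kg, upright. Origin: centre of its underside; z along its axis, up.
- short_master: Loose stout brass cylinder (short leak master), 42 mm diameter, 45 mm high, about 0.34 kg, upright. Origin: centre of its underside; z along its axis, up.
- plug: Loose brass test plug: a hexagonal flange 34 mm across flats (39 across corners) and 18 mm high at the bottom, with a round stem 20 mm in diameter from there up to 60 mm high. About 0.18 kg, upright. Origin: centre of its underside; z up.
- bottle: Bystander: white bottle with a blue cap, 72 mm diameter, 190 mm high, loose, left of the work. Origin: centre of its underside.
- tray_stack: Bystander: stack of white trays, 150 (x) by 200 (y) by 60 mm high, loose, right of the work. Origin: centre of its underside.
- gauge: Bystander: pressure gauge on a 50 by 50 mm aluminium block, 75 mm high in all, loose, beyond the work. Origin: centre of its underside.

How it is judged:
By the outcome, as a careful person would: the job done as asked, in the order asked, and still so for the second after the job is handed in, with the robot touching nothing.
It also fails if it takes over 134 s, if anything falls off the work surface, if the arm or the gripper's body presses on something with over 40 N, if the wrist force passes 120 N, or if a joint passes its speed limit or range.

## Working session

There is one attempt and no reset: what is moved stays moved. The work goes in short steps, Python scripts to look and compute and a tool call to move; the robot and the scene stay as the last step left them, time stands still between calls to the robot, and variables do not carry over. Pictures are saved under pics/ and viewed, at most 15 in all, crops included, and the job is handed in when it is done.

Besides the shell and the picture viewer there is one more tool, called after "Call:" by a JSON object that holds its "name" and its "arguments". send_rows: Moves the arm, as the interface text tells. Its arguments: {"type":"object","properties":{"plan":{"type":"array","items":{"type":"array","items":{"type":"array","items":{"type":"number"}}}},"fingers":{"type":"number"}},"required":["plan"]}

```bash
mkdir -p pics; python3 - <<'E'
from plant import ctrl
import cv2,numpy as np,pickle
o=ctrl.get_obs();print(o)
for n in("scene","top","wrist"):
    s=ctrl.snapshot(n);cv2.imwrite(f"pics/{n}0.png",s["img"][:,:,::-1]);pickle.dump(s,open(f"{n}0.pkl","wb"))
    print(n,s["K"].tolist(),np.round(s["pose"],4).tolist())
E
```

```text
{'clock': 0.0, 'joint_pos': array([ 7.99337571e+01,  2.05929342e+01,  6.33081796e-01, -2.19479990e-02,
       -7.01369844e+01, -1.65081330e+01]), 'qvel': array([-0.01089813,  0.03979281, -0.02444519,  0.0657466 , -0.00054367,
        0.04933347]), 'tau': array([-1.54633934e-03, -5.82724714e+01,  2.93052953e+01,  6.99731693e+00,
        6.71006273e-03, -1.73979934e-04]), 'tool_pos': array([0.30174563, 0.60323182, 0.22559478]), 'orientation': array([ 1.79901292e+02, -7.73744261e-03, -2.65818440e+01]), 'force': array([0.60903598, 0.42491128, 0.19972408]), 'moment': array([0.03868539, 0.01176012, 0.03258572]), 'gripper_force': 0.0, 'opening': 0.08749129463303465}
scene [[393.0974644409424, 0.0, 276.5030549452777], [0.0, 393.0974644409424, 206.1701157825402], [0.0, 0.0, 1.0]] [[-0.8605, 0.3027, -0.4097, 1.0155], [0.5092, 0.5306, -0.6776, 0.6371], [0.0123, -0.7918, -0.6107, 0.6349], [0.0, 0.0, 0.0, 1.0]]
top [[387.7049520572365, 0.0, 279.2728907159221], [0.0, 387.7049520572365, 210.9342655855824], [0.0, 0.0, 1.0]] [[-0.0088, -0.9917, 0.1283, 0.4836], [-0.9999, 0.0096, 0.0059, -0.0096], [-0.0071, -0.1282, -0.9917, 0.956], [0.0, 0.0, 0.0, 1.0]]
wrist [[325.19226210127806, 0.0, 272.01804694839797], [0.0, 325.19226210127806, 205.2278794443859], [0.0, 0.0, 1.0]] [[-0.447, -0.8584, -0.2516, 0.3694], [-0.8945, 0.4294, 0.1243, 0.569], [0.0013, 0.2806, -0.9598, 0.3831], [0.0, 0.0, 0.0, 1.0]]
```

View pics/top0.png

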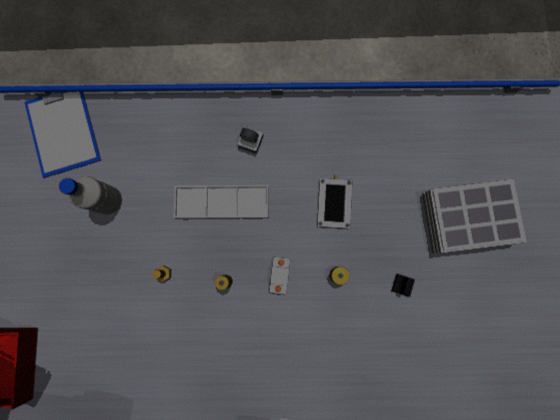

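View pics/scene0.png

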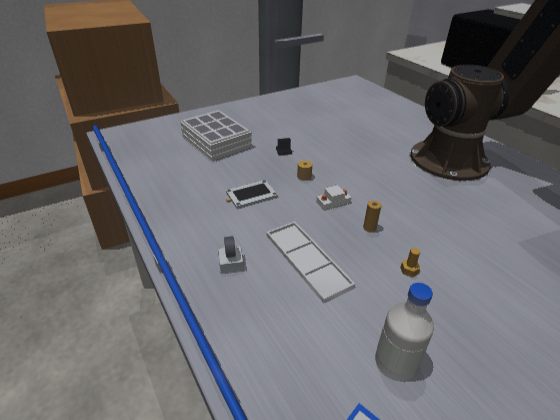

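The top view shows plug (162,273), tall master (223,283), relay (280,276), short master (340,276), cap (403,285), tray (221,202) and seat (335,203). The scene view agrees with this, and all the loose parts stand upright. Next I'll segment them.

```bash
cat > h.py <<'E'
import cv2,numpy as np,pickle
def ray(s,uv,z,fish=False):
    """pixels -> world points on plane z"""
    K,T=s["K"],s["pose"]; uv=np.atleast_2d(np.asarray(uv,float))
    d=(uv-[K[0,2],K[1,2]])/K[0,0]
    if fish:
        t=np.linalg.norm(d,axis=1,keepdims=True); d=np.hstack([d*np.sinc(t/np.pi),np.cos(t)])
    else: d=np.hstack([d,np.ones((len(d),1))])
    w=d@T[:3,:3].T; c=T[:3,3]
    return c+w*((z-c[2])/w[:,2:])
def blobs(mask,amin=40):
    cs,_=cv2.findContours(mask.astype(np.uint8),cv2.RETR_EXTERNAL,cv2.CHAIN_APPROX_NONE)
    return [c[:,0] for c in cs if cv2.contourArea(c)>=amin]
def rect(P):
    """min-area rect of world points (mm, deg of long side)"""
    (c,(w,h),a)=cv2.minAreaRect((P[:,:2]*1000).astype(np.float32))
    if h>w: w,h,a=h,w,a+90
    return np.round([*c,w,h,(a+90)%180-90],1)
E
python3 - <<'E'
from h import *
s=pickle.load(open("top0.pkl","rb"));im=s["img"]
cv2.imwrite("pics/c1.png",cv2.resize(im[170:310,140:430,::-1],None,fx=2.7,fy=2.7,interpolation=cv2.INTER_CUBIC))
hsv=cv2.cvtColor(im,cv2.COLOR_RGB2HSV);H,S,V=cv2.split(hsv)
print("bg",hsv[240,300],"tray",hsv[202,221],"relay",hsv[276,280],"pad",hsv[203,335],"cap",hsv[285,403])
for n,m,z in(("brass",(S>120)&(H<40)&(V>60),.045),("dark",(V<40),.012),("white",(S<40)&(V>150),.012)):
    for c in blobs(m):
        u=c.mean(0)
        if 130<u[0]<430 and 170<u[1]<310: print(n,u.round(1),cv2.contourArea(c),rect(ray(s,c,z)))
E
```

```text
bg [115  15 100] tray [ 75   4 120] relay [ 90   2 117] pad [75 57  9] cap [0 0 0]
brass [221.3 282.6] 133.5 [435.6 131.1  30.3  29.7  89.5]
brass [339.8 275.3] 217.5 [ 449.3 -143.6   39.    37.1   -1.5]
brass [161.5 273.5] 169.5 [456.4 271.4  37.7  32.6 -59.2]
dark [402.4 285. ] 314.0 [ 424.5 -296.7   45.    43.    71.2]
dark [427.5 223.3] 73.0 [ 573.  -364.7  143.1    7.8    6.9]
dark [334.3 202.8] 623.5 [ 624.9 -139.6   89.9   46.2   -4.9]
```

View pics/c1.png

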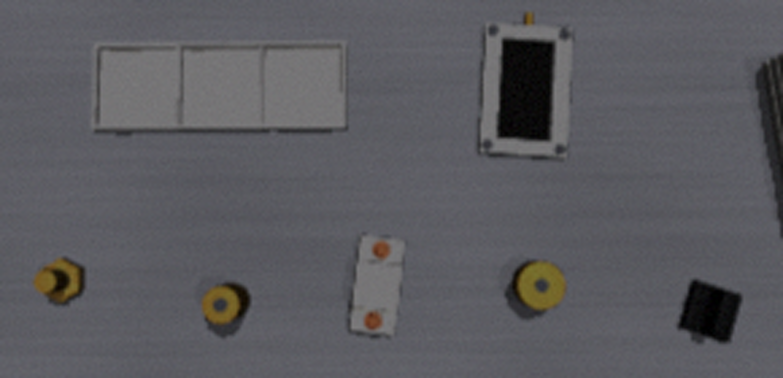

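View pics/wrist0.png

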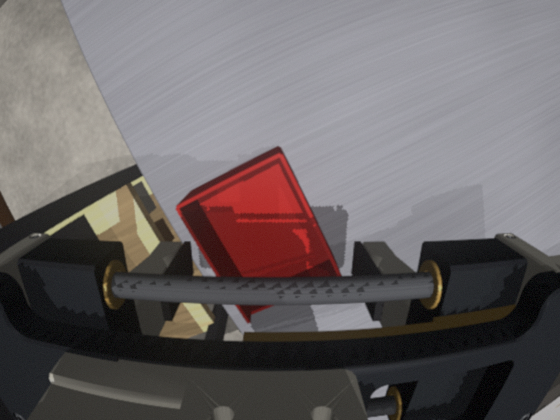

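The crop shows the relay studs at full-image (281.1,262.2) and (278.1,288.5), and the tray, seat and pad all clear. The wrist view shows the bin below the gripper, with tool +x up in the image. Next I'll compute the relay pose and approach.

```bash
cat >> h.py <<'E'
from scipy.spatial.transform import Rotation as R
def down(yaw): return R.from_euler('xyz',[180,0,yaw],degrees=True)
def delta(p0,R0,p,yaw):
    """shift (cm) and turn (deg) in tool axes from pose p0,R0 to p, tool down with yaw (nearest half turn)"""
    best=None
    for k in(0,180,-180):
        t=(R0.inv()*down(yaw+k)).as_rotvec(degrees=True)
        if best is None or np.linalg.norm(t)<np.linalg.norm(best): best=t
    return np.round(R0.inv().apply(np.asarray(p)-p0)*100,2),np.round(best,2)
def now(ctrl):
    o=ctrl.get_obs(); return o["tool_pos"],R.from_euler('xyz',o["orientation"],degrees=True),o
E
python3 - <<'E'
from h import *
from plant import ctrl
s=pickle.load(open("top0.pkl","rb"));im=s["img"]
H,S,V=cv2.split(cv2.cvtColor(im,cv2.COLOR_RGB2HSV))
st=[]
for c in blobs((S>80)&(H<15)&(V>60),6):
    u=c.mean(0)
    if 260<u[0]<300: st.append(u);print(u,cv2.contourArea(c))
P=ray(s,st,.032);d=P[0]-P[1];print("studs",P.round(4),"sep",np.linalg.norm(d),"yaw",np.degrees(np.arctan2(d[1],d[0])))
c=P.mean(0)
# white: plate & tray
for c2 in blobs((S<14)&(V>105),300):
    u=c2.mean(0)
    if 130<u[0]<430 and 170<u[1]<310: print(u,rect(ray(s,c2,.012)))
yaw=np.degrees(np.arctan2(d[1],d[0])); yaw=(yaw+90)%180-90
p,r,o=now(ctrl);print(yaw,delta(p,r,[c[0],c[1],.2],yaw))
E
```

```text
[277.64705882 288.35294118] 23.5
[280.8125 262.125 ] 23.0
studs [[ 0.4203  0.0013  0.032 ]
 [ 0.4811 -0.0067  0.032 ]] sep 0.06137109412517762 yaw 172.5288281220141
[279.35616438 275.10958904] [451.   -3.1  83.2  39.8  -7.1]
[211.26751592 199.84713376] [633.3 141.4 231.1  77.4  89.5]
[334.37254902 202.38562092] [ 626.1 -140.5  118.5   78.6   -4.2]
-7.47117187798591 (array([40.43, 47.54,  2.65]), array([  0.07,   0.  , -19.11]))
```

The manual's scale: shifts go in shares of 80 cm and turns go in shares of 120 degrees. Converting my numbers, 23.8 cm / 80 = 0.2975, 20.2 cm / 80 = 0.2525, -19.1 degrees / 120 = -0.1592.

Call:
{"name": "send_rows", "arguments": {"plan": [[[0.0313,0.0375,0.0025,0,0,-0.02],[0.0625,0.075,0.005,0,0,-0.04],[0.0938,0.1125,0.0075,0,0,-0.06],[0.125,0.15,0.01,0,0,-0.08],[0.1563,0.1875,0.0125,0,0,-0.1],[0.1875,0.225,0.0138,0,0,-0.12],[0.22,0.2625,0.015,0,0,-0.14],[0.2525,0.2975,0.0163,0,0,-0.1592]]], "fingers": 1}}

```text
clock: 0.82
tool_pos: [0.3759, 0.2982, 0.2135]
orientation: [180.0, 0.0, -7.3]
force: [0.6, 0.9, 0.5]
opening: 0.0877
gripper_force: 0.0
```

Converted, 29.1 cm / 80 = 0.3638, 27 cm / 80 = 0.3375.

Call:
{"name": "send_rows", "arguments": {"plan": [[[0.0188,0.0488,0.0025,0,0,0],[0.0375,0.0975,0.005,0,0,0],[0.0563,0.1463,0.0075,0,0,0],[0.075,0.195,0.01,0,0,0],[0.0938,0.2438,0.0125,0,0,0],[0.1125,0.2925,0.0138,0,0,0],[0.1288,0.3375,0.015,0,0,0],[0.1413,0.3638,0.0163,0,0,0]]]}}

```text
clock: 1.48
tool_pos: [0.4499, -0.0059, 0.2006]
orientation: [180.0, 0.0, -7.6]
force: [-0.3, 0.5, 0.3]
opening: 0.0878
gripper_force: 0.0
```

Call:
{"name": "send_rows", "arguments": {"plan": [[[0,0,0,0,0,0],[0,0,0,0,0,0],[0,0,0,0,0,0]]]}}

```text
clock: 1.73
tool_pos: [0.4502, -0.0028, 0.2004]
orientation: [180.0, 0.0, -7.5]
force: [0.5, 0.2, 0.1]
opening: 0.088
gripper_force: 0.0
```

```bash
python3 - <<'E'
from h import *
from plant import ctrl
s=ctrl.snapshot("wrist");cv2.imwrite("pics/w1.png",s["img"][:,:,::-1]);pickle.dump(s,open("w1.pkl","wb"))
im=s["img"];H,S,V=cv2.split(cv2.cvtColor(im,cv2.COLOR_RGB2HSV))
p,r,o=now(ctrl);print(o["clock"],p,o["orientation"])
for c in blobs((S>110)&(H<15)&(V>60),30):
    u=c.mean(0);print(u,cv2.contourArea(c),ray(s,u,.032,True).round(4))
E
```

```text
1.7833 [ 0.45021234 -0.00234686  0.20054024] [-1.79994500e+02  3.22697561e-03 -7.46056439e+00]
[272.24242424 211.81818182] 90.5 [[ 4.234e-01 -1.000e-04  3.200e-02]]
[271.94444444 154.97222222] 121.0 [[ 0.4829 -0.0076  0.032 ]]
```

View pics/w1.png

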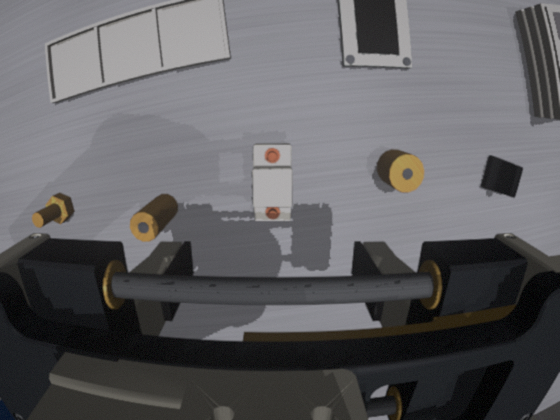

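The wrist view shows the relay studs at (272,212) and (272,155), right between the fingers, with the other parts around it. It puts the relay at about (0.452,-0.003), within 2.5 mm of the top view. Descending to grip it.

Converted, 19 cm / 80 = 0.2375, 18.5 cm / 80 = 0.2313.

Call:
{"name": "send_rows", "arguments": {"plan": [[[0.0025,0.0013,0.0375,0,0,0],[0.0025,0.0013,0.0875,0,0,0],[0.0025,0.0013,0.1375,0,0,0],[0.0025,0.0013,0.1813,0,0,0],[0.0025,0.0013,0.2125,0,0,0],[0.0025,0.0013,0.2313,0,0,0],[0.0025,0.0013,0.2375,0,0,0],[0.0025,0.0013,0.2375,0,0,0]]]}}

```text
clock: 2.45
tool_pos: [0.4515, -0.0034, 0.0096]
orientation: [179.9, 0.1, -7.4]
force: [0.4, 0.5, -0.2]
opening: 0.0877
gripper_force: 0.0
```

Call:
{"name": "send_rows", "arguments": {"plan": [[[0,0,0,0,0,0],[0,0,0,0,0,0],[0,0,0,0,0,0],[0,0,0,0,0,0],[0,0,0,0,0,0],[0,0,0,0,0,0],[0,0,0,0,0,0],[0,0,0,0,0,0]]], "fingers": 0}}

```text
clock: 3.12
tool_pos: [0.4524, -0.004, 0.0107]
orientation: [-180.0, -0.0, -7.5]
force: [-0.0, 0.7, 0.5]
opening: 0.04
gripper_force: 7.9
```

Converted, -14 cm / 80 = -0.175, -11 cm / 80 = -0.1375.

Call:
{"name": "send_rows", "arguments": {"plan": [[[0,0,0,0,0,0],[0,0,0,0,0,0],[0,0,-0.0125,0,0,0],[0,0,-0.0313,0,0,0],[0,0,-0.0625,0,0,0],[0,0,-0.1,0,0,0],[0,0,-0.1375,0,0,0],[0,0,-0.175,0,0,0]]]}}

```text
clock: 3.78
tool_pos: [0.4514, -0.0043, 0.1515]
orientation: [180.0, 0.1, -7.5]
force: [1.4, 0.2, -1.9]
opening: 0.0397
gripper_force: 30.0
```

Converted, 12.4 cm / 80 = 0.155, 12.2 cm / 80 = 0.1525, -3 degrees / 120 = -0.025.

Call:
{"name": "send_rows", "arguments": {"plan": [[[0.0125,0.015,0,0,0,0],[0.035,0.045,0,0,0,-0.0083],[0.06,0.075,0,0,0,-0.0167],[0.085,0.1075,0,0,0,-0.025],[0.1063,0.1375,0,0,0,-0.025],[0.1188,0.1525,0,0,0,-0.025],[0.1213,0.155,0,0,0,-0.025],[0.1213,0.155,0,0,0,-0.025]]]}}

```text
clock: 4.45
tool_pos: [0.5319, -0.1405, 0.1495]
orientation: [180.0, 0.1, -4.6]
force: [-0.5, -0.1, -2.1]
opening: 0.0399
gripper_force: 30.0
```

```bash
python3 - <<'E'
from h import *
from plant import ctrl
s=ctrl.snapshot("wrist");cv2.imwrite("pics/w2.png",s["img"][:,:,::-1]);pickle.dump(s,open("w2.pkl","wb"))
im=s["img"];H,S,V=cv2.split(cv2.cvtColor(im,cv2.COLOR_RGB2HSV))
p,r,o=now(ctrl);print(o["clock"],p,o["orientation"],o["opening"],o["gripper_force"])
hz=p[2]-.0105+.032
for c in blobs((S>110)&(H<15)&(V>60),30):
    u=c.mean(0);w=ray(s,u,hz,True);print(u,cv2.contourArea(c),w.round(4),r.inv().apply(w-p).round(4))
for c in blobs(V<40,400):
    print("dark",c.mean(0).round(),rect(ray(s,c,.012,True)))
E
```

```text
4.5 [ 0.53151036 -0.13975547  0.14968885] [-1.79996543e+02  1.04426055e-01 -4.55128495e+00] 0.04004563911633478 29.99974876642227
[271.84126984 326.85714286] 145.5 [[ 0.5026 -0.1386  0.1712]] [[-0.029   0.0012 -0.0214]]
[271.96590909 211.95454545] 735.0 [[ 0.5647 -0.1437  0.1712]] [[ 0.0333  0.0013 -0.0216]]
dark [389. 412.] [ 182.5 -288.7  126.5   48.1   54. ]
dark [486. 392.] [ 158.5 -470.   167.1   83.8   -4.7]
dark [221. 322.] [ 386.9 -119.2  891.   201.    88.1]
dark [386. 276.] [ 414.3 -284.3  146.9  107.8   85.6]
```

View pics/w2.png

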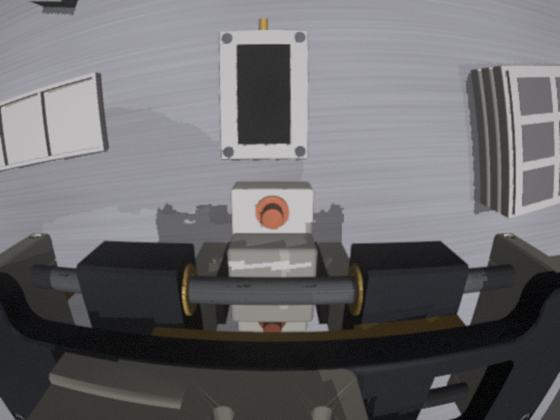

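The view shows the pad about (264,94), plate corners visible, and the relay held square with its front stud top about (272,218), below its collar. I'll measure the pad and stud top on crops.

```bash
python3 - <<'E'
from h import *
s=pickle.load(open("w2.pkl","rb"));im=s["img"]
H,S,V=cv2.split(cv2.cvtColor(im,cv2.COLOR_RGB2HSV))
M=np.zeros(V.shape,bool);M[35:155,225:305]=1
print(V[35:155,264][::6], V[90,215:315:4])
for n,m,z in(("pad",(V<45)&M,.012),):
    for c in blobs(m,400): print(n,c.mean(0).round(1),rect(ray(s,c,z,True)))
M[:]=0;M[20:165,212:315]=1
for c in blobs((V>135)&(S<20)&M,800): print("plate",rect(ray(s,c,.010,True)))
for r in range(194,234,2): print(r,im[r,272],im[r,262],im[r,282])
cr=im[180:345,215:330,::-1];cv2.imwrite("pics/c2.png",cv2.resize(cv2.convertScaleAbs(cr,alpha=1.2),None,fx=3.6,fy=3.6,interpolation=cv2.INTER_CUBIC))
E
```

```text
[188 188  52  50  52  50  49  49  50  49  50  47  47  49  47  51  47  50
  85 194] [163 168 191 193 192 185  48  53  50  49  49  48  46  47  49  52  47  51
  49 181 191 191 190 179 166]
plate [ 628.1 -140.9  135.7   94.8   -5.1]
194 [189 187 188] [195 193 193] [194 192 192]
196 [152 113 101] [193 190 190] [194 191 191]
198 [190 124  94] [161 148 145] [154 143 140]
200 [186 116  89] [162 103  83] [167 107  85]
202 [159 100  78] [181 112  86] [184 114  88]
204 [81 60 54] [181 113  86] [183 114  87]
206 [80 57 50] [178 110  83] [182 113  88]
208 [105  71  59] [156  99  77] [168 106  82]
210 [184 115  89] [133  86  69] [147  93  75]
212 [182 113  87] [87 62 53] [116  75  62]
214 [181 112  86] [109  73  58] [121  79  63]
216 [181 112  86] [135  86  68] [140  89  72]
218 [179 111  84] [149  94  73] [155  98  75]
220 [180 111  86] [150  94  73] [161 102  79]
222 [182 115  87] [139  87  68] [170 105  81]
224 [179 111  84] [163 109  90] [166 119 103]
226 [177 108  82] [166 154 149] [192 185 184]
228 [174 118  98] [193 190 191] [194 193 192]
230 [192 185 185] [195 193 193] [194 192 192]
232 [178 176 177] [180 177 177] [180 178 177]
```

View pics/c2.png

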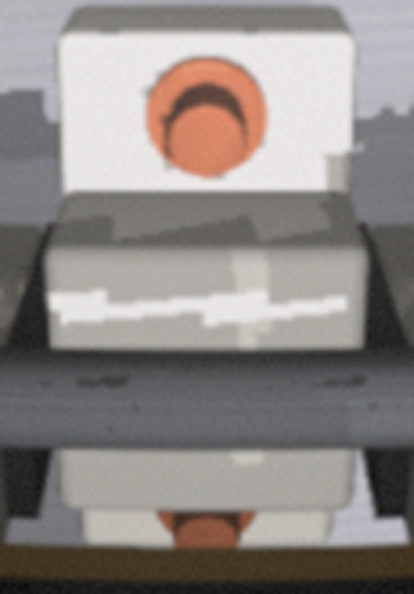

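The crop shows the stud top centred at full-image (272.5,218.9), and the tower's top edges at rows 249 and 321. From these I'll compute the relay offset in the tool frame and the pad centre.

```bash
python3 - <<'E'
from h import *
from plant import ctrl
s=pickle.load(open("w2.pkl","rb"));im=s["img"]
p,r,o=now(ctrl)
z0=p[2]-.0107
for u,h in(((272.5,218.9),.032),((272.5,249),.04),((272.5,321),.04)): print(u,r.inv().apply(ray(s,u,z0+h,True)-p).round(4))
V=im.max(2);M=np.zeros(V.shape,bool);M[36:152,228:302]=1
pad=(V<100)&M
for c in blobs(pad,800):
  print("pad",rect(ray(s,c,.012,True))); q=rect(ray(s,c,.012,True))
M[:]=0;M[25:162,215:312]=1
S=cv2.cvtColor(im,cv2.COLOR_RGB2HSV)[:,:,1]
for c in blobs(((V>178)&M)|pad,3000): print("plate",rect(ray(s,c,.010,True)))
E
```

```text
(272.5, 218.9) [[ 0.0301  0.0015 -0.0214]]
(272.5, 249) [[ 0.0191  0.0015 -0.0293]]
(272.5, 321) [[-0.0193  0.0015 -0.0293]]
pad [ 625.4 -140.3   90.8   46.8   -4.4]
plate [ 628.1 -141.1  122.8   78.5   -4.3]
```

Converted, 10 cm / 80 = 0.125, 4.5 cm / 80 = 0.0563.

Call:
{"name": "send_rows", "arguments": {"plan": [[[0.0125,-0.0013,0,0,0,0],[0.0375,-0.0025,0,0,0,0],[0.0688,-0.005,0,0,0,0],[0.0975,-0.0075,0.025,0,0,0],[0.1125,-0.0088,0.0563,0,0,0],[0.1175,-0.01,0.0875,0,0,0],[0.1175,-0.01,0.1125,0,0,0],[0.1175,-0.01,0.125,0,0,0]]]}}

```text
clock: 5.17
tool_pos: [0.6252, -0.1376, 0.0474]
orientation: [180.0, 0.2, -4.4]
force: [-0.9, -0.1, -1.9]
opening: 0.0401
gripper_force: 30.0
```

Converted, 2.5 cm / 80 = 0.0313, 2.4 cm / 80 = 0.03.

Call:
{"name": "send_rows", "arguments": {"plan": [[[0,0,0.0063,0,0,0],[0,0,0.0125,0,0,0],[0,0,0.0188,0,0,0],[0,0,0.025,0,0,0],[0,0,0.0288,0,0,0],[0,0,0.03,0,0,0],[0,0,0.0313,0,0,0],[0,0,0.0313,0,0,0]]]}}

```text
clock: 5.83
tool_pos: [0.6267, -0.139, 0.0258]
orientation: [-180.0, -0.0, -4.5]
force: [0.2, 1.0, -2.2]
opening: 0.0398
gripper_force: 30.0
```

Converted, 0.2 cm / 80 = 0.0025, 0.15 cm / 80 = 0.0019.

Call:
{"name": "send_rows", "arguments": {"plan": [[[-0.0006,0,0.0013,0,0,0],[-0.0006,0,0.0019,0,0,0],[-0.0006,0,0.0025,0,0,0],[-0.0006,0,0.0025,0,0,0]]]}}

```text
clock: 6.17
tool_pos: [0.6261, -0.1389, 0.0235]
orientation: [-180.0, -0.0, -4.5]
force: [0.3, -0.6, -1.5]
opening: 0.0396
gripper_force: 30.0
```

```bash
python3 - <<'E'
from h import *
from plant import ctrl
q=[]
for i in range(4):
    ctrl.snapshot("top");o=ctrl.get_obs();q.append([*o["tool_pos"],*o["force"],o["orientation"][2]])
print(np.mean(q,0).round(4),np.std(q,0).round(4))
E
```

```text
[ 0.6261 -0.1389  0.0236 -0.395   0.1551 -1.4542 -4.4733] [0.     0.     0.     0.3436 0.4984 0.1846 0.0025]
```

Converted, 0.1 cm / 80 = 0.0013, -0.05 cm / 80 = -0.0006.

Call:
{"name": "send_rows", "arguments": {"plan": [[[-0.0006,0,0.0006,0,0,0],[-0.0006,0,0.0013,0,0,0],[-0.0006,0,0.0013,0,0,0]]]}}

```text
clock: 6.62
tool_pos: [0.6256, -0.1389, 0.0228]
orientation: [180.0, -0.0, -4.5]
force: [-1.2, 1.3, 0.6]
opening: 0.0398
gripper_force: 30.0
```

Call:
{"name": "send_rows", "arguments": {"plan": [[[0,0,0,0,0,0],[0,0,0,0,0,0],[0,0,0,0,0,0],[0,0,0,0,0,0],[0,0,0,0,0,0],[0,0,0,0,0,0],[0,0,0,0,0,0]]], "fingers": 1}}

```text
clock: 7.2
tool_pos: [0.6256, -0.1389, 0.0226]
orientation: [-180.0, 0.0, -4.5]
force: [-0.8, -0.5, -0.1]
opening: 0.081
gripper_force: 0.0
```

Converted, -17 cm / 80 = -0.2125, -16 cm / 80 = -0.2.

Call:
{"name": "send_rows", "arguments": {"plan": [[[0,0,-0.025,0,0,0],[0,0,-0.0625,0,0,0],[0,0,-0.1125,0,0,0],[0,0,-0.1625,0,0,0],[0,0,-0.2,0,0,0],[0,0,-0.2125,0,0,0],[0,0,-0.2125,0,0,0],[0,0,-0.2125,0,0,0]]]}}

```text
clock: 7.87
tool_pos: [0.6255, -0.1387, 0.1928]
orientation: [-180.0, -0.1, -4.5]
force: [0.5, 0.4, 0.1]
opening: 0.0878
gripper_force: 0.0
```

```bash
python3 - <<'E'
from h import *
from plant import ctrl
s=ctrl.snapshot("wrist");pickle.dump(s,open("w3.pkl","wb"))
t=ctrl.snapshot("top");pickle.dump(t,open("t3.pkl","wb"))
a=cv2.resize(s["img"][100:330,150:400,::-1],None,fx=2,fy=2);cv2.imwrite("pics/w3.png",a)
p,r,o=now(ctrl);print(p,o["orientation"])
E
```

```text
[ 0.62464936 -0.13876106  0.19093877] [-1.79992663e+02  1.39094183e-01 -4.48920086e+00]
```

View pics/w3.png

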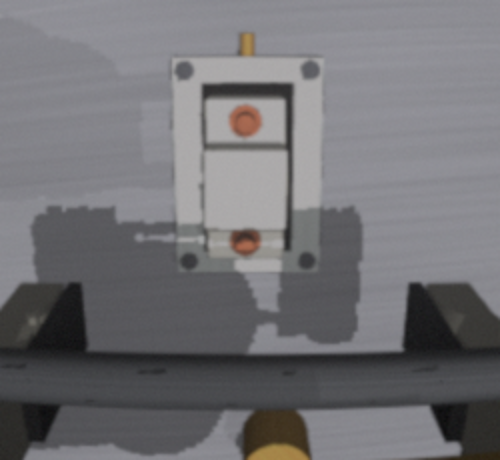

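The relay stands upright on the pad, lengthwise, at crop (246,175), with pad margins showing on both sides. I'll check the centring numerically, with the plate corner screws as reference.

```bash
python3 - <<'E'
from h import *
s=pickle.load(open("w3.pkl","rb"))
f=lambda u,v:(150+u/2,100+v/2)
Rw=down(-4.45)
def q(u,v,z): return (Rw.inv().apply(ray(s,f(u,v),z,True))*1000).round(1)[0][:2]
print("seat axes (x,y flipped):")
print("tower corners",[q(*a,.052) for a in((204,150),(288,150),(206,229),(286,229))])
print("stud far",q(245,121,.044),"near",q(246,241,.044))
print("pad far corners",q(203,84,.012),q(293,84,.012))
print("screws",[q(*a,.010) for a in((184,70),(310,69),(189,260),(307,260))])
t=pickle.load(open("t3.pkl","rb"));im=t["img"]
H,S,V=cv2.split(cv2.cvtColor(im,cv2.COLOR_RGB2HSV))
for c in blobs((S>80)&(H<15)&(V>60),6):
    u=c.mean(0)
    if u[0]>300 and u[1]>170: print(u,(Rw.inv().apply(ray(t,u,.044))*1000).round(1))
print("pad by earlier views",(Rw.inv().apply([[.6249,-.1396,0],[.6254,-.1403,0]])*1000).round(1))
E
```

```text
seat axes (x,y flipped):
tower corners [array([652.4,  71.6]), array([652.4, 110.8]), array([613.7,  71.9]), array([613.7, 110.5])]
stud far [664.9  90.7] near [604.8  91.2]
pad far corners [679.8  68.9] [679.8 115.7]
screws [array([687.1,  58.9]), array([687.6, 124.7]), array([581.9,  59.4]), array([581.9, 125.5])]
[334.33333333 214.73333333] [[599.9  88.1 -44. ]]
pad by earlier views [[633.8  90.7   0. ]
 [634.4  91.4   0. ]]
```

The relay is within about 1 mm of the pad centre and square to it. On to the cap.

Converted, -18.4 cm / 80 = -0.23, -18 cm / 80 = -0.225, 14.5 degrees / 120 = 0.1208.

Call:
{"name": "send_rows", "arguments": {"plan": [[[-0.025,0.025,-0.0063,0,0,0.0167],[-0.0625,0.0588,-0.0125,0,0,0.0333],[-0.1,0.0938,-0.0125,0,0,0.05],[-0.1375,0.1288,-0.0125,0,0,0.0667],[-0.175,0.1625,-0.0125,0,0,0.0833],[-0.2063,0.1938,-0.0125,0,0,0.1],[-0.225,0.2125,-0.0125,0,0,0.1167],[-0.23,0.215,-0.0125,0,0,0.1208]]]}}

```text
clock: 8.63
tool_pos: [0.4252, -0.2974, 0.2011]
orientation: [180.0, 0.2, -19.2]
force: [-0.3, -0.3, -0.8]
opening: 0.088
gripper_force: 0.0
```

Call:
{"name": "send_rows", "arguments": {"plan": [[[0,0,0,0,0,0],[0,0,0,0,0,0],[0,0,0,0,0,0]]]}}

```text
clock: 8.88
tool_pos: [0.4293, -0.2956, 0.2019]
orientation: [180.0, 0.1, -18.9]
force: [0.7, -0.2, -0.2]
opening: 0.0874
gripper_force: 0.0
```

```bash
python3 - <<'E'
from h import *
from plant import ctrl
s=ctrl.snapshot("wrist");pickle.dump(s,open("w4.pkl","wb"))
im=s["img"];a=cv2.convertScaleAbs(im[110:290,170:390,::-1],alpha=2.0,beta=20);cv2.imwrite("pics/w4.png",cv2.resize(a,None,fx=3,fy=3,interpolation=cv2.INTER_CUBIC))
p,r,o=now(ctrl);print(p,o["orientation"])
V=im.max(2)
for c in blobs(V<40,300):
    u=c.mean(0)
    if u[1]<270: print(u,cv2.contourArea(c),rect(ray(s,c,.012,True)))
E
```

```text
[ 0.42941083 -0.29544853  0.2019656 ] [ 1.79997163e+02  5.25212542e-02 -1.88935764e+01]
[181.55555556 269.68686869] 646.0 [ 375.8 -154.8  100.3   49.4   71.6]
[551.75257732  15.27835052] 462.5 [ 540.1 -761.6   51.5   50.8   89.2]
```

View pics/w4.png

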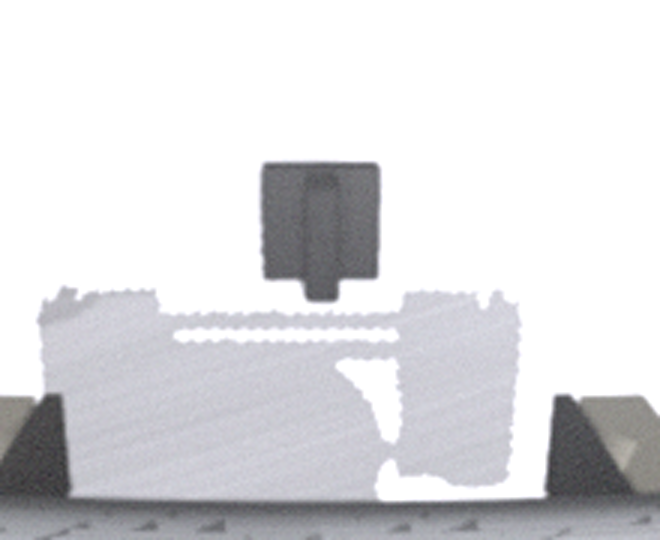

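The cap is square to the gripper, with the rib along tool x. The plate spans crop (262..379, 163..279) and the rib top ends at row ~300, column 320.

```bash
python3 - <<'E'
from h import *
from plant import ctrl
s=pickle.load(open("w4.pkl","rb"));p,r,o=now(ctrl)
f=lambda u,v:(170+u/3,110+v/3)
q=lambda u,v,z:(r.inv().apply(ray(s,f(u,v),z,True)-p)*1000).round(1)[0]
print([q(*a,.012) for a in((262,163),(379,163),(263,279),(378,279))])
print("rib near/far top",q(320,300,.046),q(320,187,.046))
E
```

```text
[array([ 20.1, -15.1, 189.9]), array([ 20.1,  27. , 189.9]), array([-23.4, -15.2, 190. ]), array([-23.3,  27.5, 190. ])]
rib near/far top [-21.    5.5 156. ] [ 17.5   5.3 155.9]
```

Converted, 18.5 cm / 80 = 0.2313, 18.2 cm / 80 = 0.2275.

Call:
{"name": "send_rows", "arguments": {"plan": [[[-0.0025,0.0063,0.0375,0,0,0],[-0.0025,0.0063,0.0875,0,0,0],[-0.0025,0.0063,0.1375,0,0,0],[-0.0025,0.0063,0.1813,0,0,0],[-0.0025,0.0063,0.2125,0,0,0],[-0.0025,0.0063,0.2275,0,0,0],[-0.0025,0.0063,0.2313,0,0,0],[-0.0025,0.0063,0.2313,0,0,0]]]}}

```text
clock: 9.6
tool_pos: [0.4252, -0.2995, 0.0164]
orientation: [180.0, 0.1, -18.9]
force: [0.5, -0.2, 1.5]
opening: 0.0878
gripper_force: 0.0
```

Call:
{"name": "send_rows", "arguments": {"plan": [[[0,0,0,0,0,0],[0,0,0,0,0,0],[0,0,0,0,0,0],[0,0,0,0,0,0],[0,0,0,0,0,0],[0,0,0,0,0,0],[0,0,0,0,0,0],[0,0,0,0,0,0]]], "fingers": 0}}

```text
clock: 10.27
tool_pos: [0.4252, -0.3001, 0.0177]
orientation: [-180.0, -0.0, -19.0]
force: [0.4, 0.2, -0.0]
opening: 0.0396
gripper_force: 0.0
```

Call:
{"name": "send_rows", "arguments": {"plan": [[[0,0,0,0,0,0],[0,0,0,0,0,0],[0,0,0,0,0,0],[0,0,0,0,0,0],[0,0,0,0,0,0]]]}}

```text
clock: 10.68
tool_pos: [0.4252, -0.3, 0.0175]
orientation: [-180.0, 0.0, -19.0]
force: [0.8, -0.6, -0.2]
opening: 0.012
gripper_force: 30.0
```

Converted, -14 cm / 80 = -0.175, -13.5 cm / 80 = -0.1688.

Call:
{"name": "send_rows", "arguments": {"plan": [[[0,0,-0.0125,0,0,0],[0,0,-0.0375,0,0,0],[0,0,-0.0688,0,0,0],[0,0,-0.1063,0,0,0],[0,0,-0.1438,0,0,0],[0,0,-0.1688,0,0,0],[0,0,-0.175,0,0,0],[0,0,-0.175,0,0,0]]]}}

```text
clock: 11.35
tool_pos: [0.426, -0.3003, 0.1598]
orientation: [-180.0, -0.2, -19.0]
force: [0.7, 0.1, -1.8]
opening: 0.0117
gripper_force: 30.0
```

Converted, -21.7 cm / 80 = -0.2713, -20.4 cm / 80 = -0.255, -14.5 degrees / 120 = -0.1208.

Call:
{"name": "send_rows", "arguments": {"plan": [[[0.0163,-0.0275,0,0,0,-0.0167],[0.04,-0.065,0,0,0,-0.0333],[0.065,-0.105,0,0,0,-0.0542],[0.09,-0.145,0,0,0,-0.075],[0.1163,-0.185,0,0,0,-0.0917],[0.14,-0.2238,0,0,0,-0.1083],[0.16,-0.255,0,0,0,-0.1208],[0.1713,-0.2713,0,0,0,-0.1208]]]}}

```text
clock: 12.02
tool_pos: [0.6267, -0.137, 0.1553]
orientation: [180.0, 0.2, -4.3]
force: [0.3, -0.2, -0.1]
opening: 0.012
gripper_force: 30.0
```

Call:
{"name": "send_rows", "arguments": {"plan": [[[0,0,0,0,0,0],[0,0,0,0,0,0],[0,0,0,0,0,0],[0,0,0,0,0,0]]]}}

```text
clock: 12.35
tool_pos: [0.6241, -0.1402, 0.1571]
orientation: [180.0, 0.1, -4.5]
force: [0.1, -0.5, -1.8]
opening: 0.0117
gripper_force: 30.0
```

```bash
python3 - <<'E'
from h import *
from plant import ctrl
s=ctrl.snapshot("wrist");pickle.dump(s,open("w5.pkl","wb"))
im=s["img"];a=cv2.convertScaleAbs(im[130:350,150:400,::-1],alpha=2.0,beta=20);cv2.imwrite("pics/w5.png",cv2.resize(a,None,fx=2.6,fy=2.6,interpolation=cv2.INTER_CUBIC))
p,r,o=now(ctrl);print(p,o["orientation"],delta(p,r,[.6252,-.1389,.075],-4.47))
E
```

```text
[ 0.62434106 -0.14023186  0.1574448 ] [ 1.79999713e+02  3.26477210e-02 -4.54643670e+00] (array([ 0.08, -0.14,  8.24]), array([ 0.  ,  0.03, -0.08]))
```

View pics/w5.png

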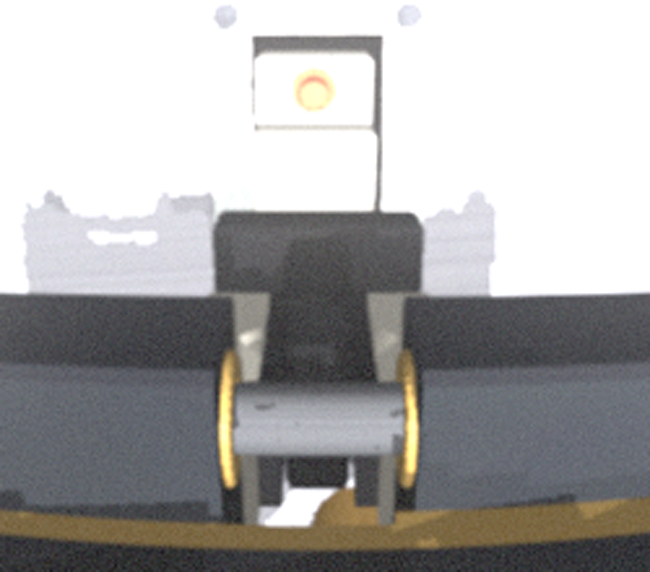

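The cap hangs level. Its front bottom edge is at crop row 212, and the rear end of its rib at row ~485.

```bash
python3 - <<'E'
from h import *
from plant import ctrl
s=pickle.load(open("w5.pkl","rb"));p,r,o=now(ctrl)
f=lambda u,v:(150+u/2.6,130+v/2.6)
q=lambda u,v,z:(r.inv().apply(ray(s,f(u,v),z,True)-p)*1000).round(1)[0]
z0=p[2]-.0175
print(q(320,212,z0),q(320,230,z0+.012),q(216,230,z0+.012),q(420,230,z0+.012),q(320,485,z0+.046))
print("relay stud",q(314,93,.044))
g=s["img"].max(2)[205:228,255].astype(int);print(g)
E
```

```text
[20.7  1.2 17.5] [20.6  1.1  5.5] [ 20.6 -20.1   5.5] [20.6 21.5  5.5] [-17.7   1.1 -28.5]
relay stud [ 30.8  -0.5 113.4]
[153 150 150 150 150 130  77  37  37  35  40  39  42  43  41  45  43  41
  39  43  42  40  43]
```

Converted, 8.3 cm / 80 = 0.1038, 8 cm / 80 = 0.1.

Call:
{"name": "send_rows", "arguments": {"plan": [[[0,-0.0013,0.0125,0,0,0],[0,-0.0025,0.0313,0,0,0],[0,-0.0025,0.0563,0,0,0],[0,-0.0025,0.0775,0,0,0],[0,-0.0025,0.0925,0,0,0],[0,-0.0025,0.1,0,0,0],[0,-0.0025,0.1038,0,0,0],[0,-0.0025,0.1038,0,0,0]]]}}

```text
clock: 13.07
tool_pos: [0.6254, -0.1376, 0.0742]
orientation: [180.0, 0.0, -4.5]
force: [0.2, 0.5, -1.8]
opening: 0.0114
gripper_force: 30.0
```

Converted, 0.5 cm / 80 = 0.0063, 0.45 cm / 80 = 0.0056.

Call:
{"name": "send_rows", "arguments": {"plan": [[[0,0,0.0013,0,0,0],[0,0,0.0025,0,0,0],[0,0,0.0038,0,0,0],[0,0,0.005,0,0,0],[0,0,0.0056,0,0,0],[0,0,0.0063,0,0,0],[0,0,0.0063,0,0,0],[0,0,0.0063,0,0,0]]]}}

```text
clock: 13.73
tool_pos: [0.6255, -0.1374, 0.0696]
orientation: [180.0, -0.0, -4.5]
force: [-0.3, -0.8, -1.9]
opening: 0.0119
gripper_force: 30.0
```

Converted, 0.15 cm / 80 = 0.0019, 0.1 cm / 80 = 0.0013.

Call:
{"name": "send_rows", "arguments": {"plan": [[[0,0.0013,0,0,0,0],[0,0.0019,0,0,0,0],[0,0.0019,0.0006,0,0,0],[0,0.0019,0.0013,0,0,0],[0,0.0019,0.0013,0,0,0]]]}}

```text
clock: 14.15
tool_pos: [0.6254, -0.1391, 0.0695]
orientation: [180.0, -0.0, -4.5]
force: [-2.0, 0.7, 5.5]
opening: 0.0118
gripper_force: 30.0
```

Converted, -0.05 cm / 80 = -0.0006.

Call:
{"name": "send_rows", "arguments": {"plan": [[[0,0,-0.0006,0,0,0],[0,0,-0.0006,0,0,0],[0,0,-0.0006,0,0,0],[0,0,-0.0006,0,0,0],[0,0,-0.0006,0,0,0],[0,0,-0.0006,0,0,0],[0,0,-0.0006,0,0,0],[0,0,-0.0006,0,0,0]]], "fingers": 1}}

```text
clock: 14.82
tool_pos: [0.6254, -0.1389, 0.069]
orientation: [180.0, 0.0, -4.5]
force: [0.4, 0.2, -0.0]
opening: 0.0596
gripper_force: 0.0
```

Converted, -15 cm / 80 = -0.1875, -14.5 cm / 80 = -0.1813.

Call:
{"name": "send_rows", "arguments": {"plan": [[[0,0,-0.0125,0,0,0],[0,0,-0.0375,0,0,0],[0,0,-0.0813,0,0,0],[0,0,-0.125,0,0,0],[0,0,-0.1625,0,0,0],[0,0,-0.1813,0,0,0],[0,0,-0.1875,0,0,0],[0,0,-0.1875,0,0,0]]]}}

```text
clock: 15.48
tool_pos: [0.6261, -0.1389, 0.2215]
orientation: [-180.0, -0.2, -4.5]
force: [0.4, 0.3, -1.4]
opening: 0.0878
gripper_force: 0.0
```

```bash
python3 - <<'E'
from h import *
from plant import ctrl
s=ctrl.snapshot("wrist");pickle.dump(s,open("w6.pkl","wb"))
im=s["img"];a=cv2.convertScaleAbs(im[90:310,130:410,::-1],alpha=1.5,beta=10);cv2.imwrite("pics/w6.png",cv2.resize(a,None,fx=2.6,fy=2.6,interpolation=cv2.INTER_CUBIC))
p,r,o=now(ctrl);print(p,o["orientation"])
print(delta(p,r,[.4356,.1311,.2],0))
E
```

```text
[ 0.62528754 -0.13880839  0.21962584] [-1.79974869e+02 -5.62588928e-02 -4.47813546e+00]
(array([-21.02, -25.43,   1.95]), array([-0.02, -0.06, -4.48]))
```

View pics/w6.png

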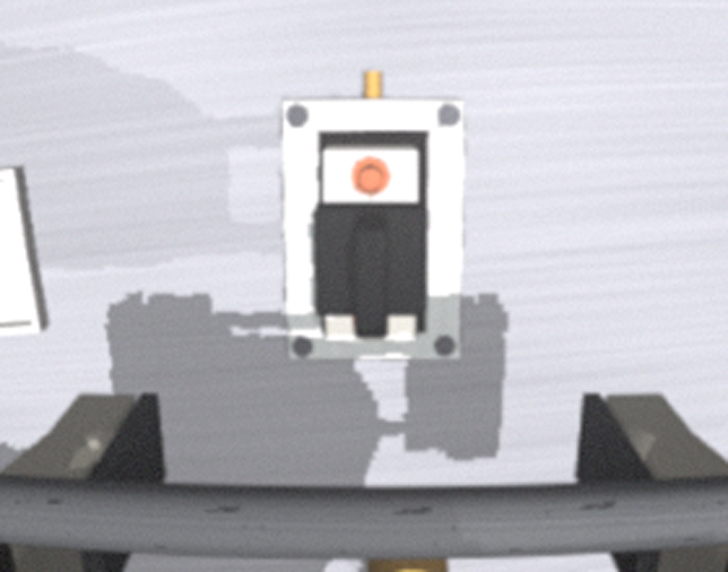

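The cap sits square on the tower, rib up along the relay. Its plate spans crop rows 205–315, columns 315–427. Next comes the tall master. I'll move over it and measure.

Converted, -23.4 cm / 80 = -0.2925, -20.4 cm / 80 = -0.255, -4.5 degrees / 120 = -0.0375.

Call:
{"name": "send_rows", "arguments": {"plan": [[[-0.025,-0.03,0,0,0,-0.0083],[-0.0563,-0.0675,0.0038,0,0,-0.0167],[-0.0875,-0.105,0.0075,0,0,-0.025],[-0.1188,-0.1425,0.0113,0,0,-0.0333],[-0.15,-0.18,0.015,0,0,-0.0375],[-0.1813,-0.2175,0.0175,0,0,-0.0375],[-0.2125,-0.255,0.02,0,0,-0.0375],[-0.2438,-0.2925,0.0225,0,0,-0.0375]]]}}

```text
clock: 16.2
tool_pos: [0.447, 0.1101, 0.1995]
orientation: [179.9, 0.1, -0.0]
force: [0.1, 0.5, 0.6]
opening: 0.0875
gripper_force: 0.0
```

Converted, -1.7 cm / 80 = -0.0213, -1.4 cm / 80 = -0.0175.

Call:
{"name": "send_rows", "arguments": {"plan": [[[-0.0125,-0.0125,0.0013,0,0,0],[-0.0175,-0.0213,0.0025,0,0,0],[-0.0175,-0.0213,0.0025,0,0,0],[-0.0175,-0.0213,0.0025,0,0,0],[-0.0175,-0.0213,0.0025,0,0,0]]]}}

```text
clock: 16.62
tool_pos: [0.4355, 0.126, 0.1986]
orientation: [180.0, 0.0, -0.0]
force: [0.2, -0.2, -0.5]
opening: 0.0876
gripper_force: 0.0
```

```bash
python3 - <<'E'
from h import *
from plant import ctrl
s=pickle.load(open("w6.pkl","rb"));Rw=down(-4.45)
f=lambda u,v:(130+u/2.6,90+v/2.6)
for a in((316,205),(427,205),(316,315),(426,315)): print("cap",(Rw.inv().apply(ray(s,f(*a),.064,True))*1000).round(1)[0][:2])
s=ctrl.snapshot("wrist");pickle.dump(s,open("w7.pkl","wb"));im=s["img"];cv2.imwrite("pics/w7.png",im[:,:,::-1])
p,r,o=now(ctrl);print(p,o["orientation"])
E
```

```text
cap [656.3  70.3]
cap [656.3 112.3]
cap [612.8  69.7]
cap [612.9 112.6]
[0.43564905 0.12581636 0.19864379] [ 1.79959158e+02  4.08464064e-02 -4.50309310e-02]
```

View pics/w7.png

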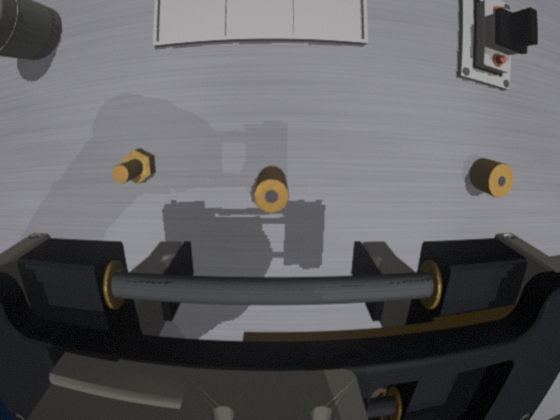

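The cap centre reads within 1 mm of the relay's. Here the tall master's top is at (271,197), the plug stem's top at (121,173) and the short master's top at (494,180).

```bash
python3 - <<'E'
from h import *
from plant import ctrl
s=pickle.load(open("w7.pkl","rb"));p,r,o=now(ctrl)
H,S,V=cv2.split(cv2.cvtColor(s["img"],cv2.COLOR_RGB2HSV));yy,xx=np.mgrid[:420,:560]
m=(S>110)&(H<35)&(V>130)&(yy<225)
for c in blobs(m,60):
    u,rad=cv2.minEnclosingCircle(c); print(np.round(u),round(rad,1),[ray(s,u,z,True).round(4)[0][:2].tolist() for z in(.075,.045,.06)])
u=(271.5,197);w=ray(s,u,.075,True);print("tall",w,r.inv().apply(w-p))
E
```

```text
[271. 195.] 16.8 [[0.4382, 0.1264], [0.4304, 0.1265], [0.4343, 0.1264]]
[120. 174.] 8.7 [[0.4601, 0.269], [0.4547, 0.2844], [0.4574, 0.2767]]
[500. 180.] 16.4 [[0.4567, -0.1152], [0.4509, -0.1409], [0.4538, -0.1281]]
[136. 166.] 15.8 [[0.4663, 0.2513], [0.4615, 0.2647], [0.4639, 0.258]]
tall [[0.43654224 0.12571843 0.075     ]] [[9.81420389e-04 9.08820399e-06 1.23643156e-01]]
```

Converted, 16.9 cm / 80 = 0.2113, 16.7 cm / 80 = 0.2088.

Call:
{"name": "send_rows", "arguments": {"plan": [[[0.0013,-0.0013,0.0375,0,0,0],[0.0013,-0.0013,0.0875,0,0,0],[0.0013,-0.0013,0.1375,0,0,0],[0.0013,-0.0013,0.175,0,0,0],[0.0013,-0.0013,0.2,0,0,0],[0.0013,-0.0013,0.2088,0,0,0],[0.0013,-0.0013,0.2113,0,0,0],[0.0013,-0.0013,0.2113,0,0,0]]]}}

```text
clock: 17.33
tool_pos: [0.4368, 0.1272, 0.0302]
orientation: [180.0, 0.0, -0.0]
force: [-0.3, 0.5, 1.2]
opening: 0.0875
gripper_force: 0.0
```

Call:
{"name": "send_rows", "arguments": {"plan": [[[0,0,0,0,0,0],[0,0,0,0,0,0],[0,0,0,0,0,0],[0,0,0,0,0,0],[0,0,0,0,0,0],[0,0,0,0,0,0],[0,0,0,0,0,0],[0,0,0,0,0,0]]], "fingers": 0}}

```text
clock: 18.0
tool_pos: [0.4362, 0.1276, 0.0301]
orientation: [-180.0, -0.0, 0.0]
force: [0.7, 0.7, -0.7]
opening: 0.0401
gripper_force: 0.0
```

Call:
{"name": "send_rows", "arguments": {"plan": [[[0,0,0,0,0,0],[0,0,0,0,0,0],[0,0,0,0,0,0],[0,0,0,0,0,0]]]}}

```text
clock: 18.33
tool_pos: [0.4361, 0.1275, 0.03]
orientation: [180.0, 0.0, 0.0]
force: [-0.5, -0.6, 1.8]
opening: 0.0314
gripper_force: 30.0
```

Converted, -10 cm / 80 = -0.125, -9 cm / 80 = -0.1125.

Call:
{"name": "send_rows", "arguments": {"plan": [[[0,0,-0.0125,0,0,0],[0,0,-0.0375,0,0,0],[0,0,-0.0625,0,0,0],[0,0,-0.0875,0,0,0],[0,0,-0.1125,0,0,0],[0,0,-0.125,0,0,0],[0,0,-0.125,0,0,0]]]}}

```text
clock: 18.92
tool_pos: [0.4372, 0.1283, 0.132]
orientation: [-179.9, -0.2, 0.0]
force: [0.5, 0.1, -2.1]
opening: 0.0312
gripper_force: 30.0
```

Converted, 19.6 cm / 80 = 0.245, 19 cm / 80 = 0.2375.

Call:
{"name": "send_rows", "arguments": {"plan": [[[0.0188,0.0063,0,0,0,0],[0.05,0.0163,0,0,0,0],[0.0875,0.0288,0,0,0,0],[0.1313,0.0425,0,0,0,0],[0.175,0.0563,0,0,0,0],[0.2125,0.0675,0,0,0,0],[0.2375,0.075,0,0,0,0],[0.245,0.0775,0,0,0,0]]]}}

```text
clock: 19.58
tool_pos: [0.6342, 0.0643, 0.1272]
orientation: [179.9, 0.1, -0.1]
force: [0.6, 0.1, -2.7]
opening: 0.0312
gripper_force: 30.0
```

Call:
{"name": "send_rows", "arguments": {"plan": [[[0,0,0,0,0,0],[0,0,0.0188,0,0,0],[0,0,0.0438,0,0,0],[0,0,0.0688,0,0,0],[0,0,0.0913,0,0,0],[0,0,0.1063,0,0,0],[0,0,0.1138,0,0,0],[0,0,0.115,0,0,0]]]}}

```text
clock: 20.25
tool_pos: [0.6309, 0.0657, 0.0366]
orientation: [180.0, 0.1, 0.0]
force: [0.7, 0.1, -3.0]
opening: 0.0313
gripper_force: 30.0
```

Converted, 0.4 cm / 80 = 0.005, 0.35 cm / 80 = 0.0044.

Call:
{"name": "send_rows", "arguments": {"plan": [[[0,0,0.0013,0,0,0],[0,0,0.0025,0,0,0],[0,0,0.0038,0,0,0],[0,0,0.0044,0,0,0],[0,0,0.005,0,0,0],[0,0,0.005,0,0,0]]]}}

```text
clock: 20.75
tool_pos: [0.6324, 0.0657, 0.0344]
orientation: [-180.0, -0.0, 0.0]
force: [0.3, 0.1, -1.8]
opening: 0.0313
gripper_force: 30.0
```

Near contact, so I'll lower one more millimetre, release, and retreat straight up.

Converted, 0.1 cm / 80 = 0.0013, 0.05 cm / 80 = 0.0006.

Call:
{"name": "send_rows", "arguments": {"plan": [[[0,0,0.0006,0,0,0],[0,0,0.0013,0,0,0],[0,0,0.0013,0,0,0]]]}}

```text
clock: 21.0
tool_pos: [0.6325, 0.0657, 0.0341]
orientation: [180.0, -0.0, 0.0]
force: [-2.5, -0.7, 5.3]
opening: 0.0316
gripper_force: 30.0
```

Call:
{"name": "send_rows", "arguments": {"plan": [[[0,0,0,0,0,0],[0,0,0,0,0,0],[0,0,0,0,0,0],[0,0,0,0,0,0],[0,0,0,0,0,0],[0,0,0,0,0,0],[0,0,0,0,0,0],[0,0,0,0,0,0]]], "fingers": 1}}

```text
clock: 21.67
tool_pos: [0.6323, 0.0657, 0.033]
orientation: [180.0, -0.0, 0.0]
force: [-0.5, -0.2, -0.7]
opening: 0.0791
gripper_force: 0.0
```

Converted, -16.5 cm / 80 = -0.2063, -15 cm / 80 = -0.1875.

Call:
{"name": "send_rows", "arguments": {"plan": [[[0,0,-0.0188,0,0,0],[0,0,-0.0563,0,0,0],[0,0,-0.1063,0,0,0],[0,0,-0.15,0,0,0],[0,0,-0.1875,0,0,0],[0,0,-0.2063,0,0,0],[0,0,-0.2063,0,0,0],[0,0,-0.2063,0,0,0]]]}}

```text
clock: 22.33
tool_pos: [0.6326, 0.0659, 0.1992]
orientation: [-179.9, -0.1, 0.0]
force: [0.3, 0.5, -0.3]
opening: 0.0876
gripper_force: 0.0
```

```bash
python3 - <<'E'
from h import *
from plant import ctrl
p,r,o=now(ctrl);print(p,o["orientation"],o["force"],delta(p,r,[.451,-.1410,.2],0))
s=ctrl.snapshot("top");pickle.dump(s,open("t8.pkl","wb"))
s=ctrl.snapshot("wrist");pickle.dump(s,open("w8.pkl","wb"));cv2.imwrite("pics/w8.png",s["img"][:,:,::-1])
E
```

```text
[0.63256768 0.06589177 0.19921114] [-1.79936585e+02 -1.21334779e-01  2.25270154e-02] [ 0.29818666  0.46680655 -0.28638648] (array([-18.16,  20.68,  -0.14]), array([-0.06, -0.12,  0.02]))
```

Converted, 20.8 cm / 80 = 0.26, -18.2 cm / 80 = -0.2275.

Call:
{"name": "send_rows", "arguments": {"plan": [[[-0.0225,0.025,0,0,0,0],[-0.055,0.0625,0,0,0,0],[-0.0875,0.1,0,0,0,0],[-0.1213,0.1388,0,0,0,0],[-0.155,0.1775,0,0,0,0],[-0.1875,0.215,0,0,0,0],[-0.215,0.2463,0,0,0,0],[-0.2275,0.26,0,0,0,0]]]}}

```text
clock: 23.1
tool_pos: [0.4466, -0.1444, 0.1969]
orientation: [-180.0, 0.2, -0.1]
force: [0.7, -0.6, -0.3]
opening: 0.0873
gripper_force: 0.0
```

Call:
{"name": "send_rows", "arguments": {"plan": [[[0,0,0,0,0,0],[0,0,0,0,0,0],[0,0,0,0,0,0]]]}}

```text
clock: 23.35
tool_pos: [0.4506, -0.1422, 0.1976]
orientation: [180.0, 0.0, 0.0]
force: [0.2, 0.3, 0.1]
opening: 0.0879
gripper_force: 0.0
```

```bash
python3 - <<'E'
from h import *
from plant import ctrl
p,r,o=now(ctrl);print(p)
s=ctrl.snapshot("wrist");H,S,V=cv2.split(cv2.cvtColor(s["img"],cv2.COLOR_RGB2HSV));yy,xx=np.mgrid[:420,:560]
for c in blobs((S>110)&(H<35)&(V>130)&(yy<225),60):
    u,rad=cv2.minEnclosingCircle(c); w=ray(s,u,.045,True); print(np.round(u),round(rad,1),(r.inv().apply(w-p)*100).round(2))
E
```

```text
[ 0.45064347 -0.14220362  0.19756808]
[274. 190.] 20.2 [[ 0.04  0.25 15.26]]
[62. 21.] 14.8 [[ 19.48 -23.    15.24]]
```

View pics/w8.png

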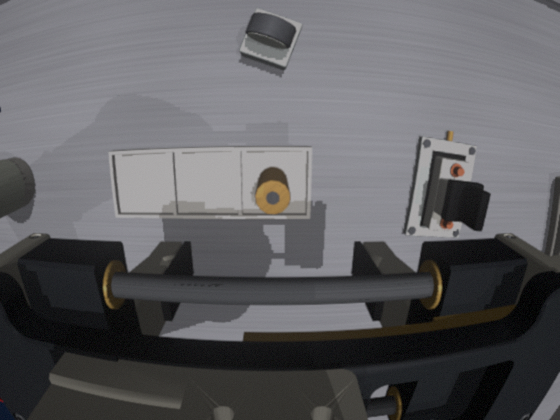

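The wrist picture shows the tall master standing in the compartment nearest the seat, at (273,195), and cap and relay still in place. The short master is centred under the gripper, so I'll grip it.

Converted, 18.7 cm / 80 = 0.2338, 18.4 cm / 80 = 0.23.

Call:
{"name": "send_rows", "arguments": {"plan": [[[0,0.0013,0.0375,0,0,0],[0,0.0013,0.0875,0,0,0],[0,0.0013,0.1375,0,0,0],[0,0.0013,0.1813,0,0,0],[0,0.0013,0.2125,0,0,0],[0,0.0013,0.23,0,0,0],[0,0.0013,0.2338,0,0,0],[0,0.0013,0.2338,0,0,0]]]}}

```text
clock: 24.07
tool_pos: [0.4501, -0.1429, 0.0098]
orientation: [180.0, 0.2, 0.1]
force: [0.4, -0.1, 1.0]
opening: 0.0879
gripper_force: 0.0
```

Call:
{"name": "send_rows", "arguments": {"plan": [[[0,0,0,0,0,0],[0,0,0,0,0,0],[0,0,0,0,0,0],[0,0,0,0,0,0],[0,0,0,0,0,0],[0,0,0,0,0,0],[0,0,0,0,0,0],[0,0,0,0,0,0]]], "fingers": 0}}

```text
clock: 24.73
tool_pos: [0.4504, -0.1436, 0.0113]
orientation: [180.0, -0.0, 0.0]
force: [-0.8, -0.8, 3.1]
opening: 0.0416
gripper_force: 30.0
```

Converted, -12 cm / 80 = -0.15, -11 cm / 80 = -0.1375.

Call:
{"name": "send_rows", "arguments": {"plan": [[[0,0,0,0,0,0],[0,0,-0.0125,0,0,0],[0,0,-0.0375,0,0,0],[0,0,-0.0688,0,0,0],[0,0,-0.1063,0,0,0],[0,0,-0.1375,0,0,0],[0,0,-0.15,0,0,0],[0,0,-0.15,0,0,0]]]}}

```text
clock: 25.4
tool_pos: [0.4515, -0.1433, 0.1332]
orientation: [-180.0, -0.2, 0.0]
force: [-0.2, 0.4, -3.9]
opening: 0.0413
gripper_force: 30.0
```

Converted, -24.8 cm / 80 = -0.31, 3.9 cm / 80 = 0.0488.

Call:
{"name": "send_rows", "arguments": {"plan": [[[0.01,-0.02,0,0,0,0],[0.0275,-0.055,0,0,0,0],[0.0488,-0.0975,0,0,0,0],[0.07,-0.14,0,0,0,0],[0.0913,-0.1825,0,0,0,0],[0.1125,-0.225,0,0,0,0],[0.1338,-0.2675,0,0,0,0],[0.155,-0.31,0,0,0,0]]]}}

```text
clock: 26.07
tool_pos: [0.5734, 0.1061, 0.1288]
orientation: [179.9, 0.2, 0.0]
force: [0.8, -1.4, -4.1]
opening: 0.0415
gripper_force: 30.0
```

Converted, -11.2 cm / 80 = -0.14, -10.7 cm / 80 = -0.1338.

Call:
{"name": "send_rows", "arguments": {"plan": [[[0.0213,-0.0413,0,0,0,0],[0.0425,-0.0813,0,0,0,0],[0.0588,-0.115,0,0,0,0],[0.0688,-0.1338,0,0,0,0],[0.0725,-0.14,0,0,0,0],[0.0725,-0.14,0.025,0,0,0],[0.0725,-0.14,0.0625,0,0,0],[0.0725,-0.14,0.1,0,0,0]]]}}

```text
clock: 26.73
tool_pos: [0.6314, 0.2163, 0.049]
orientation: [-180.0, 0.1, 0.0]
force: [0.8, -0.5, -4.4]
opening: 0.0413
gripper_force: 30.0
```

Converted, 3.2 cm / 80 = 0.04, 3.1 cm / 80 = 0.0388.

Call:
{"name": "send_rows", "arguments": {"plan": [[[0,0,0.0188,0,0,0],[0,0,0.03,0,0,0],[0,0,0.035,0,0,0],[0,0,0.0375,0,0,0],[0,0,0.0388,0,0,0],[0,0,0.04,0,0,0],[0,0,0.04,0,0,0],[0,0,0.04,0,0,0]]]}}

```text
clock: 27.4
tool_pos: [0.6326, 0.217, 0.0201]
orientation: [-179.9, -0.1, 0.0]
force: [0.0, 0.1, -3.7]
opening: 0.0413
gripper_force: 30.0
```

Converted, 0.4 cm / 80 = 0.005, 0.3 cm / 80 = 0.0038.

Call:
{"name": "send_rows", "arguments": {"plan": [[[0,0,0.0013,0,0,0],[0,0,0.0025,0,0,0],[0,0,0.0038,0,0,0],[0,0,0.005,0,0,0],[0,0,0.005,0,0,0],[0,0,0.005,0,0,0]]]}}

```text
clock: 27.9
tool_pos: [0.6322, 0.2167, 0.0154]
orientation: [180.0, -0.0, 0.0]
force: [-1.7, -0.5, 1.9]
opening: 0.0416
gripper_force: 30.0
```

Call:
{"name": "send_rows", "arguments": {"plan": [[[0,0,0,0,0,0],[0,0,0,0,0,0],[0,0,0,0,0,0],[0,0,0,0,0,0],[0,0,0,0,0,0],[0,0,0,0,0,0],[0,0,0,0,0,0]]], "fingers": 1}}

```text
clock: 28.48
tool_pos: [0.6322, 0.2167, 0.0151]
orientation: [-180.0, -0.0, 0.0]
force: [-0.8, 0.2, 0.0]
opening: 0.0825
gripper_force: 0.0
```

Converted, -18.5 cm / 80 = -0.2313, -18 cm / 80 = -0.225.

Call:
{"name": "send_rows", "arguments": {"plan": [[[0,0,-0.025,0,0,0],[0,0,-0.0625,0,0,0],[0,0,-0.1125,0,0,0],[0,0,-0.1625,0,0,0],[0,0,-0.2063,0,0,0],[0,0,-0.225,0,0,0],[0,0,-0.2313,0,0,0],[0,0,-0.2313,0,0,0]]]}}

```text
clock: 29.15
tool_pos: [0.6327, 0.2171, 0.202]
orientation: [-179.9, -0.2, 0.0]
force: [0.4, -0.2, 0.0]
opening: 0.0875
gripper_force: 0.0
```

Call:
{"name": "send_rows", "arguments": {"plan": [[[-0.025,-0.0088,0,0,0,0],[-0.0625,-0.02,0,0,0,0],[-0.1063,-0.035,0,0,0,0],[-0.15,-0.0488,0,0,0,0],[-0.1875,-0.0613,0,0,0,0],[-0.2125,-0.0688,0,0,0,0],[-0.2188,-0.0713,0,0,0,0],[-0.2188,-0.0713,0,0,0,0]]]}}

```text
clock: 29.82
tool_pos: [0.4556, 0.2737, 0.1991]
orientation: [179.9, 0.1, 0.1]
force: [0.7, -0.7, 1.3]
opening: 0.0876
gripper_force: 0.0
```

```bash
python3 - <<'E'
from h import *
from plant import ctrl
for i in range(3): s=ctrl.snapshot("wrist")
p,r,o=now(ctrl);print(p,o["orientation"])
im=s["img"];pickle.dump(s,open("w9.pkl","wb"));cv2.imwrite("pics/w9.png",im[:,:,::-1])
H,S,V=cv2.split(cv2.cvtColor(im,cv2.COLOR_RGB2HSV));yy,xx=np.mgrid[:420,:560]
for c in blobs((S>110)&(H<35)&(V>130)&(yy<240),40):
    u,rad=cv2.minEnclosingCircle(c); w=ray(s,u,.06,True); print(np.round(u),round(rad,1),(r.inv().apply(w-p)*100).round(2))
E
```

```text
[0.45765991 0.27335202 0.19932205] [1.79944790e+02 3.62780304e-02 1.41079263e-02]
[267. 185.] 17.7 [[ 0.85 -0.41 13.93]]
[482.  28.] 14.5 [[18.2  22.05 13.94]]
[331.  15.] 20.7 [[16.93  5.42 13.93]]
```

View pics/w9.png

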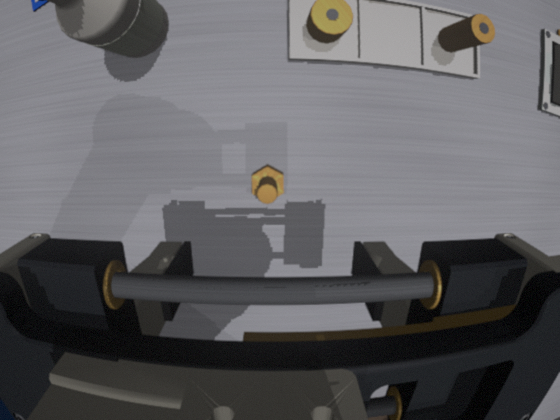

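The plug stem's top is at (267,192) and both masters stand in the end compartments. Gripping the stem above the flange.

Converted, 17.3 cm / 80 = 0.2163, 17 cm / 80 = 0.2125.

Call:
{"name": "send_rows", "arguments": {"plan": [[[0.0013,-0.0063,0.0375,0,0,0],[0.0013,-0.0063,0.0875,0,0,0],[0.0013,-0.0063,0.1375,0,0,0],[0.0013,-0.0063,0.175,0,0,0],[0.0013,-0.0063,0.2,0,0,0],[0.0013,-0.0063,0.2125,0,0,0],[0.0013,-0.0063,0.2163,0,0,0],[0.0013,-0.0063,0.2163,0,0,0]]]}}

```text
clock: 30.63
tool_pos: [0.4587, 0.2782, 0.0265]
orientation: [179.9, 0.0, -0.0]
force: [-0.6, -0.2, -0.0]
opening: 0.0874
gripper_force: 0.0
```

Call:
{"name": "send_rows", "arguments": {"plan": [[[0,0,0,0,0,0],[0,0,0,0,0,0],[0,0,0,0,0,0],[0,0,0,0,0,0],[0,0,0,0,0,0],[0,0,0,0,0,0],[0,0,0,0,0,0],[0,0,0,0,0,0]]], "fingers": 0}}

```text
clock: 31.3
tool_pos: [0.4581, 0.2787, 0.0272]
orientation: [-180.0, -0.0, 0.0]
force: [0.0, 1.0, 0.2]
opening: 0.0402
gripper_force: 0.0
```

Call:
{"name": "send_rows", "arguments": {"plan": [[[0,0,0,0,0,0],[0,0,0,0,0,0],[0,0,0,0,0,0],[0,0,0,0,0,0],[0,0,0,0,0,0]]]}}

```text
clock: 31.72
tool_pos: [0.4581, 0.2785, 0.027]
orientation: [180.0, 0.0, 0.0]
force: [-0.1, 0.3, 0.2]
opening: 0.0194
gripper_force: 30.0
```

Converted, -12 cm / 80 = -0.15, -11 cm / 80 = -0.1375.

Call:
{"name": "send_rows", "arguments": {"plan": [[[0,0,-0.0125,0,0,0],[0,0,-0.0375,0,0,0],[0,0,-0.0688,0,0,0],[0,0,-0.1063,0,0,0],[0,0,-0.1375,0,0,0],[0,0,-0.15,0,0,0],[0,0,-0.15,0,0,0],[0,0,-0.15,0,0,0]]]}}

```text
clock: 32.38
tool_pos: [0.4578, 0.2785, 0.1471]
orientation: [-179.9, -0.0, 0.0]
force: [-0.7, -0.1, -3.7]
opening: 0.0192
gripper_force: 30.0
```

Converted, 17.5 cm / 80 = 0.2188, 13.7 cm / 80 = 0.1713.

Call:
{"name": "send_rows", "arguments": {"plan": [[[0.0163,0.0125,0,0,0,0],[0.045,0.035,0,0,0,0],[0.08,0.0625,0,0,0,0],[0.1175,0.0925,0,0,0,0],[0.155,0.1213,0,0,0,0],[0.19,0.1488,0,0,0,0],[0.2125,0.1663,0,0,0,0],[0.2188,0.1713,0,0,0,0]]]}}

```text
clock: 33.05
tool_pos: [0.6344, 0.1386, 0.1439]
orientation: [179.9, 0.2, -0.1]
force: [0.0, 0.3, -1.5]
opening: 0.019
gripper_force: 30.0
```

Converted, 11 cm / 80 = 0.1375, 1.5 cm / 80 = 0.0188.

Call:
{"name": "send_rows", "arguments": {"plan": [[[0,0,0,0,0,0],[0,0,0.0188,0,0,0],[0,0,0.05,0,0,0],[0,0,0.0813,0,0,0],[0,0,0.11,0,0,0],[0,0,0.1288,0,0,0],[0,0,0.1375,0,0,0],[0,0,0.1375,0,0,0]]]}}

```text
clock: 33.72
tool_pos: [0.6309, 0.1417, 0.0345]
orientation: [179.9, 0.2, 0.1]
force: [0.0, 0.4, -1.5]
opening: 0.0192
gripper_force: 30.0
```

Converted, 0.5 cm / 80 = 0.0063, 0.4 cm / 80 = 0.005.

Call:
{"name": "send_rows", "arguments": {"plan": [[[0,0,0.0013,0,0,0],[0,0,0.0025,0,0,0],[0,0,0.0038,0,0,0],[0,0,0.005,0,0,0],[0,0,0.0063,0,0,0],[0,0,0.0063,0,0,0]]]}}

```text
clock: 34.22
tool_pos: [0.6333, 0.1417, 0.0323]
orientation: [-180.0, -0.0, 0.0]
force: [0.2, 0.3, -1.6]
opening: 0.0192
gripper_force: 30.0
```

Converted, 0.2 cm / 80 = 0.0025, 0.15 cm / 80 = 0.0019.

Call:
{"name": "send_rows", "arguments": {"plan": [[[0,0,0.0013,0,0,0],[0,0,0.0019,0,0,0],[0,0,0.0025,0,0,0],[0,0,0.0025,0,0,0]]]}}

```text
clock: 34.55
tool_pos: [0.6334, 0.1417, 0.031]
orientation: [-180.0, -0.0, 0.0]
force: [-2.6, -0.9, 5.9]
opening: 0.0194
gripper_force: 30.0
```

Call:
{"name": "send_rows", "arguments": {"plan": [[[0,0,0,0,0,0],[0,0,0,0,0,0],[0,0,0,0,0,0],[0,0,0,0,0,0],[0,0,0,0,0,0],[0,0,0,0,0,0]]], "fingers": 0.5}}

```text
clock: 35.05
tool_pos: [0.6332, 0.1417, 0.0299]
orientation: [180.0, 0.0, 0.0]
force: [0.4, 0.2, 0.4]
opening: 0.0433
gripper_force: 0.0
```

Converted, -18 cm / 80 = -0.225, -17 cm / 80 = -0.2125.

Call:
{"name": "send_rows", "arguments": {"plan": [[[0,0,-0.0125,0,0,0],[0,0,-0.0375,0,0,0],[0,0,-0.075,0,0,0],[0,0,-0.125,0,0,0],[0,0,-0.175,0,0,0],[0,0,-0.2125,0,0,0],[0,0,-0.225,0,0,0],[0,0,-0.225,0,0,0]]]}}

```text
clock: 35.72
tool_pos: [0.6349, 0.1422, 0.2151]
orientation: [-179.8, -0.4, 0.0]
force: [0.6, 0.4, -0.4]
opening: 0.0438
gripper_force: 0.0
```

Call:
{"name": "send_rows", "arguments": {"plan": [[[-0.0375,0,0,0,0,0],[-0.075,0,0,0,0,0],[-0.1125,0,0,0,0,0],[-0.15,0,0,0,0,0],[-0.175,0,0,0,0,0],[-0.1875,0,0,0,0,0],[-0.1875,0,0,0,0,0],[-0.1875,0,0,0,0,0]]]}}

```text
clock: 36.38
tool_pos: [0.4833, 0.1418, 0.2101]
orientation: [-180.0, -0.0, 0.1]
force: [0.6, 1.8, 0.4]
opening: 0.0435
gripper_force: 0.0
```

```bash
python3 - <<'E'
from h import *
from plant import ctrl
s=ctrl.snapshot("scene");cv2.imwrite("pics/s10.png",cv2.resize(s["img"][120:320,180:460,::-1],None,fx=2.8,fy=2.8,interpolation=cv2.INTER_CUBIC))
s=ctrl.snapshot("wrist");pickle.dump(s,open("w10.pkl","wb"))
E
```

```text
(no output)
```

View pics/s10.png

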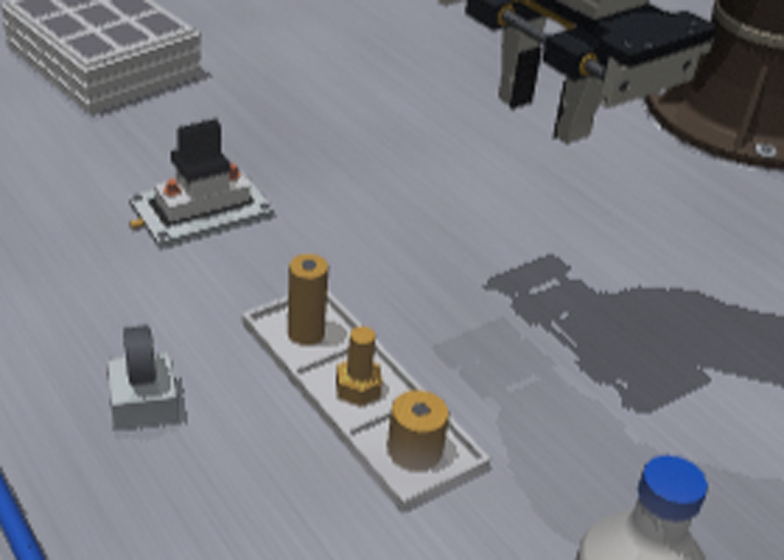

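Everything is upright and in place: relay and cap on the seat at crop (200,170), tall master (308,300), plug (360,365), short master (418,430). The bystanders look untouched and the gripper is clear, so I'm handing in.

```bash
python3 -c "
from plant import ctrl
print(ctrl.close_job())"
```

```text
the job is handed in; nothing more can be done
None
```

I handed the job in at about 36 s: the relay is on the pad with the cap on top, each within about 1 mm of centre, and the tall master, plug and short master stand upright in their tray compartments; the bottle, stack of trays and gauge were not moved.

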